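# Clear the welding positioner and centre the flange

## Robot

A 6-joint arm with a two-finger parallel gripper is mounted at the origin on the work surface. World frame = base frame: x ahead of the robot, y to its left, z up, the work surface at z = 0. Lengths are in m, angles in rad, forces in N, time in s.
With the tool pointing down it reaches from about 0.35 to 0.775 m from the base axis. Payload 7.3 kg.
Tool frame: the origin (TCP) lies on the mounting face of the last link; the fingertips stand 178 mm ahead of it and the grasp point (between the pads) lies 159 mm ahead of it (robot.tcp_to_tips is the distance from the TCP to the fingertips, in m); z points along the fingers, y is the direction in which the jaws open and shut (so a half turn about z gives the same grasp; the last joint's range is limited). The gripper opens to 92 mm and grips with 3 to 60 N. Pads are 19 mm wide; open, the fingers measure 130 mm over their backs; the gripper's body (75 mm by 190 mm) begins 47 mm behind the grasp point.
Start: joints at [-1.338, 0.342, 1.524, -0, 1.275, -0.146], TCP at [0.194, -0.488, 0.405] pointing down, gripper open.
Joint ranges: [-2.53, 2.53], [-0.77, 2.02], [0.04, 2.7], [-1, 4.14], [0.28, 2.66], [-3.11, 3.11]. Speed limits (rad/s): [2.57, 2.57, 3.14, 3.14, 3.14, 3.14].

## Interface

Orientations are given as [roll, pitch, yaw] about the fixed x, y, z axes, in that order (R = Rz(yaw) Ry(pitch) Rx(roll)).
In Python, from cell import robot, viewer gives the robot as it stands.
- The arm moves only by the shell command python3 -m creep 'ROWS' [OPENING] [FORCE]. ROWS is JSON, a list that holds one entry, the list of rows, each a list of 6 numbers: the shift along the world's x, y, z in mm, then the turn, a rotation vector about the world's x, y, z in degrees. A call has 1 to 5 rows; each row shifts and turns the pose as measured when the row begins; what a row does not reach is not made up. A row lasts 1/12 s, in which the tool goes at most 41.7 mm and 7.16 degrees, less where a joint would pass 70% of its speed; a pose out of reach is approached as far as the arm can. A call with a gripper value outside its range is refused whole. OPENING is the closure, from -1 (fully open) to 1 (shut), set as the call begins (- or left out, the last holds). The fingers move at their own pace and stop on an object; FORCE is the grip in N (left out, the last holds). Time passes only in rows, so rows that do not move let the fingers close. It gives the time, the measured TCP pose, the force and the opening at its end, in the units of the state.
- robot.observe(): the state, without advancing time (a new reading comes with each control period).
- viewer.read_camera(name): name is "scene" or "top" or "wrist"; returns the picture (480x640x3 uint8, blue, green, red); there is no depth.
- viewer.camera_model(name): a dict with "fx", "fy", "cx", "cy" (pixels), "k1" (the pictures are not rectified: a ray, as slopes to the right and down, at radius r is drawn at 1 + k1 r^2 times it, then the intrinsics apply), "pose" (4x4, takes a point from camera to world coordinates); the wrist camera has in their place "mount" (4x4, takes a point from camera to tool coordinates, whose origin is the TCP and whose axes are the flange's). Camera axes: x right, y up, looking along -z (the intrinsics and any distortion apply to the point x, -y, -z); pixel columns grow to the right and rows downward; lengths in m; the calibration is good to about 2 mm. A picture is of the moment at which its call begins: read the wrist's pose just before it. camera_model takes no time and is no camera call.
- robot.hand_in(): hands the job in, once; it reports no verdict.
The state is a dict: "time": time; "qpos": joint angles; "qvel": joint speeds; "joint_efforts": joint torques, N m; "tool_pos": TCP position; "tool_rot": TCP orientation; "contact_force": force on the tool from outside, world axes, zero at the start; "torque": the same for the moment, N m; "opening": finger opening in m.
Only numpy, scipy, OpenCV 4.12 (cv2) and the standard library are available. Lean on these libraries where they do the work, as an engineer would, in place of code of your own. Each camera call takes 0.05 s, during which the arm holds its last target. There are 200 camera calls.

## Task

The round steel platen must be made ready for welding: first clear it, without shifting the aluminium flange, by putting the chipping hammer wholly inside the blue tray and the rusty tube offcut, which lies across its handle, in the yellow scrap bin. Then nudge the flange from its sides, never lifting or tipping it, until it sits exactly centred in the white ring, with an even gap all round. Leave the bottle, the red tin, the upright pipe piece and the white cup where they are.

Things in the scene. Friction and masses are not known exactly. Their poses are not given: they have to be found in the camera images.
- platen_mark (a point): Centre of the white painted ring (radius 56 mm, line 2.4 mm wide) with a white cross, on the flat top of the platen: a fixed dark steel disc, radius 160 mm, top 20 mm above the table. The point lies on the top surface at the disc's centre; z up. The platen is turned to any yaw.
- flange_center (a point): Centre, half-way up, of the blind flange: a loose bright aluminium disc, 96 mm across, 22 mm thick, about 0.43 kg, flat on the platen, sliding with ordinary dry friction; too wide to grip. It starts 80 to 95 mm off the mark; the hammer lies flat on the platen across the mark, beside it.
- hammer_grip (a point): Grasp point near the balance of the chipping hammer (0.36 kg, 220 mm long, lying flat), half-way up its orange handle, 10 mm above the underside. x runs along the handle to the head. Handle: 24 wide, 20 thick, from 155 mm behind this point to 20 mm ahead. Then a 14 mm wide neck to the steel crosshead 55 mm ahead, 20 mm thick, reaching 51 mm to either side (y).
- hammer_head (a point): Middle of the hammer's steel crosshead, 55 mm ahead of hammer_grip, 10 mm above the underside.
- hammer_tail (a point): Point on the handle's centreline 5 mm short of its tail end, 150 mm behind hammer_grip.
- offcut_center (a point): Centre of the loose offcut: rusty brown square steel tube 80 mm long, 30 x 30 mm, 0.2 kg, at the start balanced level across the hammer handle, 45 to 105 mm behind hammer_grip, so its underside is 40 mm above the table; its length runs along the point's x axis; open at both ends.
- tray_in (a point): Blue open tray for the hammer, fixed on the table: centre of its inner floor (4 mm above the table). Inside 262 mm (point's x) by 142 mm (y); walls 4 mm thick, rims 30 mm above the table. It stands to the left or right of the platen.
- bin_in (a point): Yellow open scrap bin, fixed on the table on the side opposite to the tray: centre of its inner floor (4 mm above the table). Inside 142 x 142 mm along the point's x and y; walls 4 mm thick, rims 60 mm above the table.
- bottle_center (a point): Green plastic bottle with a white cap, a bystander: 48 mm in diameter, 90 mm tall, standing on the table at the far side of the platen, to the left or right; the point is half-way up.
- tin_center (a point): Red tin with a pale top, a bystander: 68 mm in diameter, 60 mm tall, standing on the table at the far side of the platen, to the left or right; the point is half-way up.
- coupon_center (a point): Short rusty piece of round pipe standing on end at the near side of the platen, left or right, a bystander: 60 mm in diameter, 70 mm tall; the point is on its axis, half-way up.
- cup_center (a point): White ceramic cup without handle, open at the top, for electrode stubs, a bystander: 64 mm across the rim, 65 mm tall, at the near side of the platen, on the other side from the pipe piece; the point is half-way up.
There are look-alikes about, which are no part of the job. Of the things like the part that bears flange_center, leave any that is orange; of the rest the smaller one is meant. Leave any black look-alike of the part that bears hammer_grip alone.

How it is judged:
By the outcome, as a careful person would: the job done as asked, in the order asked, and still so for the second after the job is handed in, with the robot touching nothing.
It also fails if it takes over 69 s, if anything falls off the work surface, if the arm or the gripper's body presses on something with over 40 N, if the wrist force passes 120 N, or if a joint passes its speed limit or range.

## Working session

There is one attempt and no reset: what is moved stays moved. The work goes in short steps, Python scripts to look and compute and a shell command to move; the robot and the scene stay as the last step left them, time stands still between calls to the robot, and variables do not carry over. Pictures are saved under pics/ and viewed, about 8 in all and at most 12, crops included, and the job is handed in when it is done.

```bash
ls; mkdir -p pics
cat > h.py <<'E'
import numpy as np,cv2
from cell import robot,viewer
from scipy.spatial.transform import Rotation as R
def cam(n):
    m=viewer.camera_model(n)
    if 'pose' in m: return m,np.array(m['pose'])
    s=robot.observe();T=np.eye(4);T[:3,3]=s['tool_pos'];T[:3,:3]=R.from_euler('xyz',s['tool_rot']).as_matrix()
    return m,T@np.array(m['mount'])
def ray(m,P,u,v):
    K=np.array([[m['fx'],0,m['cx']],[0,m['fy'],m['cy']],[0,0,1]],float)
    d=np.array([(u-m['cx'])/m['fx'],(v-m['cy'])/m['fy']]);s=d.copy()
    for _ in range(20): s=d/(1+m['k1']*(s@s))
    return P[:3,3],P[:3,:3]@np.array([s[0],-s[1],-1])
def plane(m,P,u,v,z):
    o,d=ray(m,P,u,v);return o+d*(z-o[2])/d[2]
def proj(m,P,X):
    p=P[:3,:3].T@(np.array(X)-P[:3,3]);s=np.array([p[0],-p[1]])/-p[2];s=s*(1+m['k1']*(s@s))
    return s*[m['fx'],m['fy']]+[m['cx'],m['cy']]
def topdown(img,m,P,x0,x1,y0,y1,z,sc):
    # rectified plan view at height z: rows = -x, cols = -y ; sc px/m
    xs=np.arange(x1,x0,-1/sc);ys=np.arange(y1,y0,-1/sc)
    Y,X=np.meshgrid(ys,xs);W=np.stack([X,Y,np.full_like(X,z)],-1)-P[:3,3]
    p=W@P[:3,:3];s=np.stack([p[...,0],-p[...,1]],-1)/-p[...,2:];s=s*(1+m['k1']*(s**2).sum(-1,keepdims=True))
    return cv2.remap(img,(s[...,0]*m['fx']+m['cx']).astype('f4'),(s[...,1]*m['fy']+m['cy']).astype('f4'),1)
E
python3 - <<'E'
from h import *
print(robot.observe())
for n in('top','scene'):
    m,P=cam(n);print(n,{k:v for k,v in m.items()},) 
    cv2.imwrite(f'pics/{n}0.png',viewer.read_camera(n))
E
```

```text
pics
{'time': 0.0, 'qpos': array([-1.33799562e+00,  3.42748600e-01,  1.52503399e+00, -1.24812248e-05,
        1.27539975e+00, -1.46009995e-01]), 'qvel': array([-1.20886477e-03, -9.91234358e-04, -1.14459436e-03,  3.66015707e-04,
       -2.44668903e-05, -3.84420754e-04]), 'joint_efforts': array([-1.19395327e-04, -4.31243598e+01, -2.44213468e+01,  7.15467031e-02,
        5.58741507e-02, -1.32240607e-04]), 'tool_pos': array([ 0.19413577, -0.48764069,  0.40402539]), 'tool_rot': array([-3.14001814e+00, -2.19478822e-04,  3.78814170e-01]), 'contact_force': array([0.50308797, 0.63541536, 0.70356958]), 'torque': array([ 0.00681896,  0.02350666, -0.00287188]), 'opening': 0.09156005280721165}
top {'fx': 488.8727776067665, 'fy': 488.8727776067665, 'cx': 321.5815828532721, 'cy': 247.61034771320195, 'k1': 0.03071235559794138, 'pose': array([[-0.00177442,  0.99551461, -0.09459131,  0.41382671],
       [-0.99968202, -0.00414523, -0.0248732 ,  0.0716568 ],
       [-0.02515373,  0.0945171 ,  0.99520541,  1.31753402],
       [ 0.        ,  0.        ,  0.        ,  1.        ]])}
scene {'fx': 472.4191352064727, 'fy': 472.4191352064727, 'cx': 324.51632328983385, 'cy': 241.77244375165546, 'k1': 0.040726388609920436, 'pose': array([[ 0.73594424, -0.43643104,  0.51760412,  1.10134729],
       [ 0.67699222,  0.48365024, -0.5547648 , -0.55389284],
       [-0.00822278,  0.75868992,  0.65140002,  0.80546952],
       [ 0.        ,  0.        ,  0.        ,  1.        ]])}
```

View pics/top0.png

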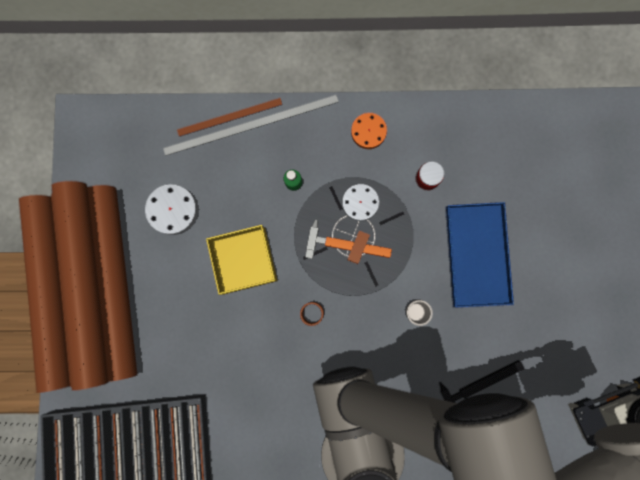

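View pics/scene0.png

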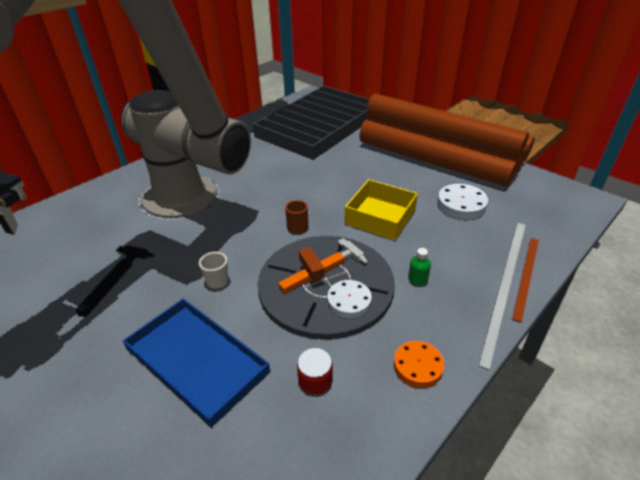

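Top view: the look-alikes of the flange are white on the platen (361,201), a larger white one (170,209) and an orange one (369,130). The meant one is at (361,201), being not orange and the smaller of the two white ones. The hammers are orange on the platen (358,246) and black at (485,380), and the orange one is meant. Next I confirm in an enlarged crop and measure.

```bash
cat > meas.py <<'E'
from h import *
def comp(mask,amin=15):
    n,l,st,c=cv2.connectedComponentsWithStats(mask.astype('u1'))
    return sorted([(st[i,4],c[i],(l==i)) for i in range(1,n) if st[i,4]>=amin],key=lambda a:-a[0])
def rect(mask,m,P,z):
    cs,_=cv2.findContours(mask.astype('u1'),0,1);c=np.vstack(cs).reshape(-1,2)
    w=np.array([plane(m,P,u,v,z)[:2] for u,v in c])*1000
    (cx,cy),(a,b),ang=cv2.minAreaRect(w.astype('f4'))
    if a<b: a,b,ang=b,a,ang+90
    return np.round([cx,cy,a,b,ang],1)
E
python3 - <<'E'
from meas import *
m,P=cam('top');im=cv2.imread('pics/top0.png');hsv=cv2.cvtColor(im,40)
H,S,V=[hsv[...,i].astype(int) for i in range(3)]
g=np.zeros(H.shape,bool)
def win(x0,y0,x1,y1):
    w=g.copy();w[y0:y1,x0:x1]=1;return w
bl=(H>100)&(H<130)&(S>120)&win(430,190,530,320);print('tray',rect(bl,m,P,.03))
ye=(H>20)&(H<35)&(S>120)&win(195,215,290,305);print('bin',rect(ye,m,P,.06))
pl=win(290,170,420,300)
org=(H<14)&(S>180)&(V>150)&pl;print('handle',rect(org,m,P,.04))
br=(H<14)&(S>90)&(V<150)&pl
for a,c,k in comp(br): print('brown',a,c,rect(k,m,P,.07))
wh=(S<40)&(V>150)&pl
for a,c,k in comp(wh,8): print('white',a,c,rect(k,m,P,.042 if a>400 else .04))
dk=(V<75)&pl
print('platen',rect(comp(dk)[0][2],m,P,.02))
c=max(cv2.findContours(comp(dk)[0][2].astype('u1'),0,1)[0],key=len)
w=np.array([plane(m,P,u,v,.02)[:2] for u,v in c.reshape(-1,2)])*1000;print('platen circ',cv2.minEnclosingCircle(w.astype('f4')))
for nm,u,v,z in[('bottle',292,174,.09),('tin',432,172,.06),('coupon',312,313,.07),('cup',420,312,.065)]: print(nm,np.round(plane(m,P,u,v,z)*1000))
a=cv2.resize(im[170:305,290:425],None,fx=4.4,fy=4.4,interpolation=2);cv2.imwrite('pics/crop1.png',a)
E
```

```text
tray [ 518.  -307.6  267.   152.     2.8]
bin [504.2 311.4 154.7 151.  103.8]
handle [536.3   7.6 166.7  19.5  79.2]
brown 370 [358.13783784 246.86486486] [534.   10.1  83.8  41.  148.2]
brown 32 [417.90625 178.5625 ] [ 710.6 -145.2   34.1    7.7  178.9]
brown 16 [382.5 256. ] [510.2 -52.4  38.2   3.7  84.6]
white 932 [360.30150215 201.54506438] [6.570e+02 6.000e-01 9.360e+01 9.220e+01 1.797e+02]
white 249 [312.8313253  241.39759036] [548.2 118.6  80.3  42.7 169.5]
white 36 [291.80555556 174.33333333] [7.314e+02 1.821e+02 1.900e+01 1.070e+01 2.000e-01]
platen [616.4 -82.6  74.1  12.3 113.8]
platen circ ((615.8125, -82.84459686279297), 37.085838317871094)
bottle [720. 178.  90.]
tin [ 730. -185.   60.]
coupon [366. 127.  70.]
cup [ 368. -145.   65.]
```

View pics/crop1.png

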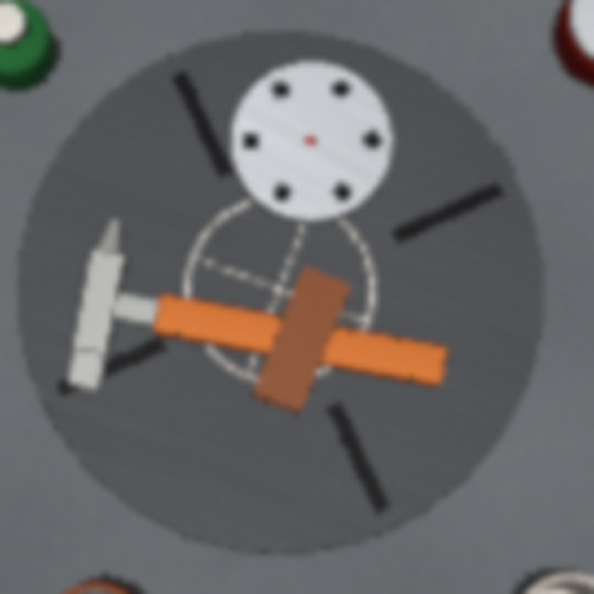

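Confirmed in the crop: the flange on the platen is at (311,140) with a red centre dot. The orange hammer's head is at (97,310) and its tail at (445,367). The offcut's top is centred at (304,340) and runs up and to the right. The ring centre is at (281,291).

Run:
```python
from meas import *
m,P=cam('top')
q=lambda u,v,z:plane(m,P,u/4.4+290,v/4.4+170,z)[:2]*1000
print('mark',q(281,291,.02),'flange',q(311,140,.042))
a,b=q(332,276.5,.07),q(275.5,402.5,.07);print('offcut',(a+b)/2,np.linalg.norm(a-b),np.degrees(np.arctan2(*(a-b)[::-1])))
h,t,f=q(97,305,.04),q(445,367,.04),q(157,313,.04);d=h-t;print('ham',h,t,f,np.linalg.norm(d),np.degrees(np.arctan2(d[1],d[0])))
print('grip from head',h-55*d/np.linalg.norm(d),'from front',f-20*d/np.linalg.norm(d))
mm=viewer.camera_model('wrist');print(mm)
```

```text
mark [567.54514981  17.87582733] flange [6.56004032e+02 1.18359841e-01]
offcut [533.24931297   6.92831989] 80.73228675047929 -24.481940378763685
ham [557.27431523 128.64751137] [519.28228486 -78.10957378] [552.30131092  92.77491342] 210.21866385521807 79.58793545560825
grip from head [547.3343716   74.55317229] from front [548.68678596  73.10424467]
{'fx': 432.7884333201923, 'fy': 432.7884333201923, 'cx': 320.576308083515, 'cy': 244.8156308356868, 'k1': -0.032583027933282244, 'mount': array([[-9.76749547e-04,  9.62399394e-01,  2.71636620e-01,
         7.22680310e-02],
       [ 9.99998284e-01,  5.12430861e-04,  1.78026336e-03,
         6.68799114e-04],
       [ 1.57412939e-03,  2.71637893e-01, -9.62398243e-01,
         2.04290029e-02],
       [ 0.00000000e+00,  0.00000000e+00,  0.00000000e+00,
         1.00000000e+00]])}
```

```bash
python3 -m creep '[[[22.6,33,0,0,0,-6.6],[22.6,33,0,0,0,-6.6],[22.6,33,0,0,0,-6.6],[22.6,33,0,0,0,-6.6],[22.6,33,0,0,0,-6.6]]]' -0.3 40
python3 -m creep '[[[22.6,33,0,0,0,-6.6],[22.6,33,0,0,0,-6.6],[22.6,33,0,0,0,0],[22.6,33,0,0,0,0],[22.6,33,0,0,0,0]]]'
python3 -m creep '[[[22.6,33,0,0,0,0],[22.6,33,0,0,0,0],[22.6,33,0,0,0,0],[22.6,33,0,0,0,0],[0,0,0,0,0,0]]]'
python3 - <<'E'
from h import *
s=robot.observe();print(s['tool_pos'],np.degrees(s['tool_rot']))
E
```

```text
time: 0.52
tool_pos: [0.3008, -0.3301, 0.4013]
tool_rot: [-3.138, 0.003, -0.198]
contact_force: [1.7, 0.1, 0.3]
opening: 0.0629
time: 0.93
tool_pos: [0.4106, -0.1663, 0.4005]
tool_rot: [-3.138, 0.005, -0.417]
contact_force: [0.7, -0.7, 0.0]
opening: 0.0597
time: 1.35
tool_pos: [0.5051, -0.022, 0.3995]
tool_rot: [-3.136, 0.006, -0.411]
contact_force: [-1.3, 0.1, 0.3]
opening: 0.0595
[ 0.50505098 -0.02201093  0.39946207] [-179.66358651    0.32872695  -23.57214305]
```

```bash
python3 -m creep '[[[14,14.5,-38,0,0,-0.5],[14,14.5,-38,0,0,-0.5],[0,0,-33,0,0,0],[0,0,0,0,0,0]]]'
python3 - <<'E'
from h import *
s=robot.observe();print(s['tool_pos'],np.degrees(s['tool_rot']))
m,P=cam('wrist');im=viewer.read_camera('wrist');cv2.imwrite('pics/w1raw.png',im);np.savez('w1.npz',P=P)
# plan view at z=.07 for offcut, world-aligned, 1px=0.5mm
cv2.imwrite('pics/w1.png',np.hstack([topdown(im,m,P,.44,.72,-.08,.12,.07,2000),topdown(im,m,P,.44,.72,-.08,.12,.04,2000)]))
E
```

```text
time: 1.68
tool_pos: [0.5331, 0.0098, 0.2919]
tool_rot: [-3.135, 0.0, -0.423]
contact_force: [-1.7, 1.0, -0.5]
opening: 0.06
[0.53305935 0.00978058 0.29186639] [-1.79618696e+02  6.96795461e-03 -2.42294225e+01]
```

View pics/w1.png

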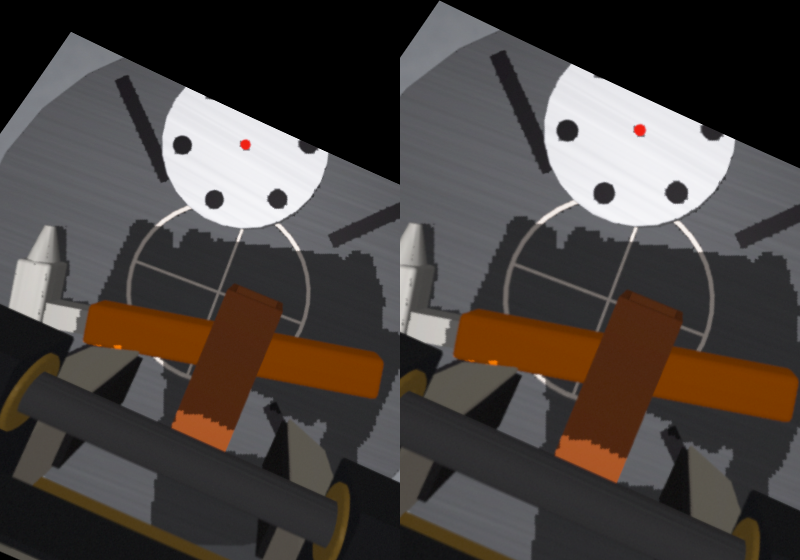

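The left half is the plan at offcut-top height. It shows the offcut centred near (228,365), i.e. (533, 7.5) mm at about −23.5°, and the tool stands over it within 2 mm.

```bash
python3 -m creep '[[[0,-2,-35,0,0,0.5],[0,0,-20,0,0,0],[0,0,-11,0,0,0],[0,0,0,0,0,0]]]'
python3 -m creep '[[[0,0,0,0,0,0],[0,0,0,0,0,0],[0,0,0,0,0,0],[0,0,0,0,0,0]]]' 0.6 40
```

```text
time: 2.07
tool_pos: [0.5363, 0.0053, 0.2346]
tool_rot: [-3.131, -0.014, -0.416]
contact_force: [-0.5, -0.5, -0.3]
opening: 0.0599
time: 2.4
tool_pos: [0.5382, 0.0034, 0.2417]
tool_rot: [-3.128, -0.023, -0.418]
contact_force: [-0.2, 0.2, -0.4]
opening: 0.0377
```

```bash
cat > need.py <<'E'
# usage: need.py x y ztip yaw : remaining shift (mm) of TCP and rotvec (deg) to a vertical tool there
import sys;from h import *
x,y,z,w=map(float,sys.argv[1:]);s=robot.observe()
C=R.from_euler('xyz',s['tool_rot']);T=R.from_euler('xyz',[np.pi,0,np.radians(w)])
print('need',np.round(np.array([x,y,z+178])-np.array(s['tool_pos'])*1000,1),np.round(np.degrees((T*C.inv()).as_rotvec()),2),'F',np.round(s['contact_force'],1),'op',round(s['opening']*1000,1),'t',round(s['time'],2))
E
python3 -m creep '[[[0,0,0,0,0,0],[0,0,0,0,0,0]]]' -0.3; python3 need.py 533 7.5 46 -23.7
python3 -m creep '[[[0,0,0,0,0,0],[0,0,0,0,0,0]]]'; python3 need.py 533 7.5 46 -23.7
```

```text
time: 2.57
tool_pos: [0.5387, 0.0033, 0.2438]
tool_rot: [-3.127, -0.027, -0.418]
contact_force: [-0.4, -0.4, -1.0]
opening: 0.0463
need [ -5.7   4.2 -19.8] [-0.12  1.74  0.24] F [-0.4 -0.4 -1. ] op 46.3 t 2.57
time: 2.73
tool_pos: [0.5388, 0.0033, 0.2446]
tool_rot: [-3.127, -0.028, -0.418]
contact_force: [-0.4, -0.4, -0.3]
opening: 0.0581
need [ -5.8   4.2 -20.6] [-0.11  1.82  0.23] F [-0.4 -0.4 -0.3] op 58.1 t 2.73
```

```bash
python3 -m creep '[[[-6,4,-10,0,1.8,0.2],[0,0,-11,0,0,0],[0,0,0,0,0,0]]]'; python3 need.py 533 7.5 46 -23.7
python3 -m creep '[[[0,0,0,0,0,0],[0,0,0,0,0,0]]]'; python3 need.py 533 7.5 46 -23.7
```

```text
time: 2.98
tool_pos: [0.5318, 0.008, 0.2224]
tool_rot: [-3.141, 0.004, -0.414]
contact_force: [-0.3, 0.6, 0.1]
opening: 0.0597
need [ 1.2 -0.5  1.6] [-0.11 -0.22  0.  ] F [-0.3  0.6  0.1] op 59.7 t 2.98
time: 3.15
tool_pos: [0.531, 0.0085, 0.2212]
tool_rot: [3.14, 0.009, -0.413]
contact_force: [0.2, 0.0, 0.2]
opening: 0.0593
need [ 2.  -1.   2.8] [-0.13 -0.49 -0.03] F [0.2 0.  0.2] op 59.3 t 3.15
```

```bash
python3 -m creep '[[[2,-1,3.5,0,-0.5,0],[0,0,0,0,0,0],[0,0,0,0,0,0],[0,0,0,0,0,0],[0,0,0,0,0,0]]]' 0.6 40; python3 need.py 533 7.5 46 -23.7
python3 -m creep '[[[0,0,0,0,0,0],[0,0,0,0,0,0],[0,0,0,0,0,0]]]'; python3 need.py 533 7.5 46 -23.7
```

```text
time: 3.57
tool_pos: [0.5334, 0.0075, 0.2259]
tool_rot: [-3.139, -0.001, -0.413]
contact_force: [0.8, 3.2, 0.0]
opening: 0.031
need [-0.4  0.  -1.9] [-0.13  0.11 -0.04] F [0.8 3.2 0. ] op 31.0 t 3.57
time: 3.82
tool_pos: [0.5333, 0.0074, 0.226]
tool_rot: [-3.139, -0.001, -0.413]
contact_force: [1.3, 0.5, -1.3]
opening: 0.03
need [-0.3  0.1 -2. ] [-0.13  0.11 -0.03] F [ 1.3  0.5 -1.3] op 30.0 t 3.82
```

```bash
python3 -m creep '[[[0,0,20,0,0,0],[0,0,30,0,0,0],[0,0,30,0,0,0],[0,0,30,0,0,0],[0,0,5,0,0,0]]]'; python3 need.py 504 311 130 -14
python3 -m creep '[[[-3,34,0,0,0,2],[-3,34,0,0,0,2],[-3,34,0,0,0,2],[-3,34,0,0,0,2],[-3,34,0,0,0,2]]]'
python3 -m creep '[[[-3,34,0,0,0,0],[-3,34,0,0,0,0],[-3,34,0,0,0,0],[-3,34,0,0,0,0],[0,0,0,0,0,0]]]'; python3 need.py 504 311 130 -14
```

```text
time: 4.23
tool_pos: [0.531, 0.0076, 0.3411]
tool_rot: [3.141, 0.011, -0.413]
contact_force: [1.7, -0.1, -0.9]
opening: 0.0298
need [-27.  303.4 -33.1] [-0.16 -0.6   9.68] F [ 1.7 -0.1 -0.9] op 29.8 t 4.23
time: 4.65
tool_pos: [0.5158, 0.1765, 0.3413]
tool_rot: [3.139, 0.006, -0.244]
contact_force: [1.1, -0.3, -2.3]
opening: 0.0297
time: 5.07
tool_pos: [0.4996, 0.3238, 0.3359]
tool_rot: [3.137, 0.013, -0.238]
contact_force: [-0.1, -0.4, -2.2]
opening: 0.0297
need [  4.4 -12.8 -27.9] [ 0.07 -0.8  -0.35] F [-0.1 -0.4 -2.2] op 29.7 t 5.07
```

```bash
python3 -m creep '[[[4,-14,-10,0,-0.8,0],[0,0,-35,0,0,0],[0,0,-35,0,0,0],[0,0,-20,0,0,0],[0,0,0,0,0,0]]]'; python3 need.py 504 311 18 -14
```

```text
time: 5.48
tool_pos: [0.5011, 0.3114, 0.2293]
tool_rot: [3.14, -0.0, -0.231]
contact_force: [-2.3, -0.3, -2.3]
opening: 0.0298
need [  2.9  -0.4 -33.3] [ 0.12 -0.02 -0.77] F [-2.3 -0.3 -2.3] op 29.8 t 5.48
```

```bash
python3 -m creep '[[[0,0,0,0,0,0],[0,0,0,0,0,0]]]'; python3 need.py 504 311 18 -14
```

```text
time: 5.65
tool_pos: [0.5008, 0.3107, 0.228]
tool_rot: [3.137, 0.003, -0.231]
contact_force: [0.7, 0.1, -2.0]
opening: 0.0298
need [  3.2   0.3 -32. ] [ 0.23 -0.25 -0.76] F [ 0.7  0.1 -2. ] op 29.8 t 5.65
```

Down, release partly, and then back up out of the bin.

```bash
python3 -m creep '[[[3,0,-18,0,0,0],[0,0,-14,0,0,0],[0,0,2,0,0,0]]]'; python3 need.py 504 311 18 -14
python3 -m creep '[[[0,0,0,0,0,0],[0,0,0,0,0,0],[0,0,0,0,0,0],[0,0,0,0,0,0]]]' -0.2; python3 need.py 504 311 18 -14
python3 -m creep '[[[0,0,25,0,0,0],[0,0,35,0,0,0],[0,0,35,0,0,0],[0,0,25,0,0,0],[0,0,0,0,0,0]]]'; python3 need.py 548 74 110 79.6
```

```text
time: 5.9
tool_pos: [0.5056, 0.3109, 0.202]
tool_rot: [3.142, -0.003, -0.232]
contact_force: [-0.2, -0.6, -1.7]
opening: 0.0299
need [-1.6  0.1 -6. ] [ 0.04  0.18 -0.73] F [-0.2 -0.6 -1.7] op 29.9 t 5.9
time: 6.23
tool_pos: [0.5077, 0.3116, 0.2089]
tool_rot: [-3.135, -0.012, -0.232]
contact_force: [-0.3, -0.8, -0.4]
opening: 0.0514
need [ -3.7  -0.6 -12.9] [-0.2   0.74 -0.72] F [-0.3 -0.8 -0.4] op 51.4 t 6.23
time: 6.65
tool_pos: [0.5066, 0.3112, 0.3369]
tool_rot: [-3.134, -0.013, -0.232]
contact_force: [1.0, -0.0, 0.8]
opening: 0.0551
need [  41.4 -237.2  -48.9] [-0.88  0.45 92.87] F [ 1.  -0.   0.8] op 55.1 t 6.65
```

```bash
python3 -m creep '[[[3,-18,0,0,0,7.1],[3,-18,0,0,0,7.1],[3,-18,0,0,0,7.1],[3,-18,0,0,0,7.1],[3,-18,0,0,0,7.1]]]'
python3 -m creep '[[[3,-18,0,0,0,7.1],[3,-18,0,0,0,7.1],[3,-18,0,0,0,7.1],[3,-18,0,0,0,7.1],[3,-18,0,0,0,7.1]]]'; python3 need.py 548 74 110 79.6
python3 -m creep '[[[3,-18,-10,0,0,7.1],[3,-18,-15,0,0,7.1],[0,0,-10,0,0,7],[0,0,0,0,0,0],[0,0,0,0,0,0]]]'; python3 need.py 548 74 110 79.6
```

```text
time: 7.07
tool_pos: [0.5205, 0.2217, 0.3431]
tool_rot: [-3.129, -0.025, 0.399]
contact_force: [0.1, 0.2, -0.7]
opening: 0.0554
time: 7.48
tool_pos: [0.5351, 0.1274, 0.3449]
tool_rot: [-3.131, -0.028, 1.023]
contact_force: [0.4, 0.7, 0.6]
opening: 0.0549
need [ 12.9 -53.4 -56.9] [-1.74  0.03 20.96] F [0.4 0.7 0.6] op 54.9 t 7.48
time: 7.9
tool_pos: [0.5417, 0.0857, 0.3112]
tool_rot: [-3.137, -0.03, 1.395]
contact_force: [0.0, -0.1, 0.2]
opening: 0.0549
need [  6.3 -11.7 -23.2] [-1.75  0.03 -0.34] F [ 0.  -0.1  0.2] op 54.9 t 7.9
```

```bash
python3 -m creep '[[[6,-11,-12,-1.7,0,0],[0,0,-12,0,0,0],[0,0,0,0,0,0]]]'; python3 need.py 548 74 110 79.6
python3 - <<'E'
from h import *
m,P=cam('wrist');im=viewer.read_camera('wrist');cv2.imwrite('pics/w2raw.png',im);np.savez('w2.npz',P=P)
cv2.imwrite('pics/w2.png',topdown(im,m,P,.46,.72,-.1,.2,.04,2000))
mt,Pt=cam('top');it=viewer.read_camera('top');cv2.imwrite('pics/top2.png',it)
E
```

```text
time: 8.15
tool_pos: [0.5481, 0.0757, 0.2893]
tool_rot: [3.136, -0.001, 1.386]
contact_force: [-1.0, 0.2, 0.0]
opening: 0.0551
need [-0.1 -1.7 -1.3] [0.   0.31 0.22] F [-1.   0.2  0. ] op 55.1 t 8.15
```

View pics/w2.png

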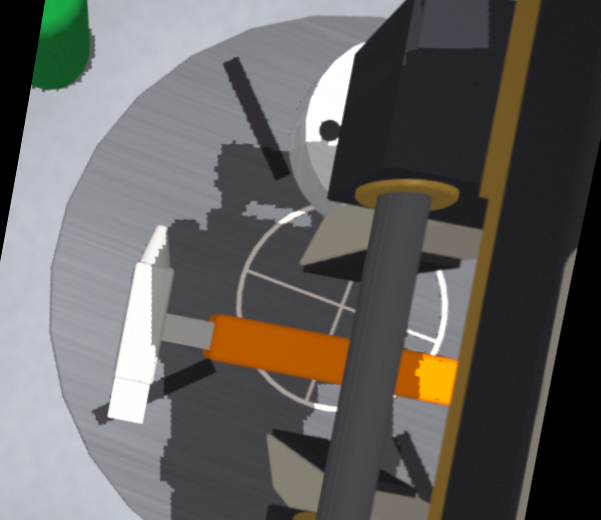

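Hammer handle front at (212,338), so the grip point is about (547.5, 74.5) mm at 79°. The tool is aligned, so I descend and grip.

```bash
python3 -m creep '[[[0,-1,-30,0,0.3,0],[0,0,-30,0,0,0],[0,0,-15,0,0,0],[0,0,0,0,0,0]]]'; python3 need.py 547.5 74 24 79.3
```

```text
time: 8.58
tool_pos: [0.5503, 0.0768, 0.2204]
tool_rot: [3.126, -0.004, 1.384]
contact_force: [-1.0, -0.3, -0.6]
opening: 0.0553
need [ -2.8  -2.8 -18.4] [-0.04  0.92  0.03] F [-1.  -0.3 -0.6] op 55.3 t 8.58
```

```bash
python3 -m creep '[[[-3,-3,-11,0,0.9,0],[0,0,-6,0,0,0],[0,0,0,0,0,0]]]'; python3 need.py 547.5 74 24 79.3
python3 -m creep '[[[0,0,0,0,0,0]]]'; python3 need.py 547.5 74 24 79.3
```

```text
time: 8.83
tool_pos: [0.548, 0.0744, 0.2052]
tool_rot: [3.139, -0.002, 1.383]
contact_force: [-0.6, 0.6, 0.1]
opening: 0.0551
need [-0.5 -0.4 -3.2] [-0.06  0.18  0.07] F [-0.6  0.6  0.1] op 55.1 t 8.83
time: 8.92
tool_pos: [0.5482, 0.0744, 0.2058]
tool_rot: [3.138, -0.002, 1.383]
contact_force: [0.3, 0.0, -0.6]
opening: 0.055
need [-0.7 -0.4 -3.8] [-0.06  0.22  0.08] F [ 0.3  0.  -0.6] op 55.0 t 8.92
```

```bash
python3 -m creep '[[[-0.5,0,-4,0,0,0],[0,0,0,0,0,0],[0,0,0,0,0,0],[0,0,0,0,0,0],[0,0,0,0,0,0]]]' 0.8 55; python3 need.py 547.5 74 24 79.3
python3 -m creep '[[[0,0,0,0,0,0],[0,0,0,0,0,0],[0,0,0,0,0,0]]]'; python3 need.py 547.5 74 24 79.3
```

```text
time: 9.33
tool_pos: [0.5486, 0.0745, 0.2041]
tool_rot: [3.133, -0.003, 1.382]
contact_force: [0.0, -0.4, 0.2]
opening: 0.0262
need [-1.1 -0.5 -2.1] [-0.06  0.51  0.11] F [ 0.  -0.4  0.2] op 26.2 t 9.33
time: 9.58
tool_pos: [0.5485, 0.0745, 0.2041]
tool_rot: [3.133, -0.003, 1.382]
contact_force: [-0.3, -0.2, 0.2]
opening: 0.0233
need [-1.  -0.5 -2.1] [-0.06  0.49  0.11] F [-0.3 -0.2  0.2] op 23.3 t 9.58
```

```bash
python3 -m creep '[[[0,0,15,0,0.3,0],[0,0,25,0,0,0],[0,0,30,0,0,0],[0,0,30,0,0,0],[0,0,20,0,0,0]]]'; python3 need.py 563 -305.5 150 2.8
python3 -m creep '[[[1,-29,0,0,0,-6.4],[1,-29,0,0,0,-6.4],[1,-29,0,0,0,-6.4],[1,-29,0,0,0,-6.4],[1,-29,0,0,0,-6.4]]]'; python3 need.py 563 -305.5 150 2.8
```

```text
time: 10.0
tool_pos: [0.5451, 0.0743, 0.3203]
tool_rot: [-3.125, 0.002, 1.382]
contact_force: [2.3, -0.6, -3.6]
opening: 0.0236
need [  17.9 -379.8    7.7] [ -0.68  -0.77 -76.38] F [ 2.3 -0.6 -3.6] op 23.6 t 10.0
time: 10.42
tool_pos: [0.5496, -0.0696, 0.3254]
tool_rot: [-3.132, -0.002, 0.812]
contact_force: [1.4, 0.1, -3.4]
opening: 0.0235
need [  13.4 -235.9    2.6] [ -0.57  -0.14 -43.73] F [ 1.4  0.1 -3.4] op 23.5 t 10.42
```

```bash
python3 -m creep '[[[1.5,-29,0,0,0,-6.2],[1.5,-29,0,0,0,-6.2],[1.5,-29,0,0,0,-6.2],[1.5,-29,0,0,0,-6.2],[1.5,-29,0,0,0,-6.2]]]'
python3 -m creep '[[[1.5,-29,0,0,0,-6.2],[1.5,-29,0,0,0,-6.2],[0,-15,0,0,0,0],[0,0,0,0,0,0],[0,0,0,0,0,0]]]'; python3 need.py 563 -305.5 80 2.8
```

```text
time: 10.83
tool_pos: [0.5552, -0.2213, 0.3226]
tool_rot: [-3.127, 0.002, 0.243]
contact_force: [0.5, -0.4, -3.1]
opening: 0.0236
time: 11.25
tool_pos: [0.5559, -0.3038, 0.3183]
tool_rot: [-3.124, 0.008, 0.007]
contact_force: [-0.2, -0.6, -3.2]
opening: 0.0235
need [  7.1  -1.7 -60.3] [-0.99 -0.5   2.42] F [-0.2 -0.6 -3.2] op 23.5 t 11.25
```

```bash
python3 -m creep '[[[7,-2,-20,-1,-0.5,2.4],[0,0,-30,0,0,0],[0,0,-15,0,0,0],[0,0,-2,0,0,0],[0,0,0,0,0,0]]]'; python3 need.py 563 -305.5 60 2.8
python3 - <<'E'
from h import *
a=viewer.read_camera('top')[150:340,180:540];b=viewer.read_camera('scene')[190:430,100:460]
cv2.imwrite('pics/v3.png',np.vstack([cv2.resize(a,(540,285)),cv2.resize(b,(450,300))[:, :].copy() if 0 else cv2.copyMakeBorder(cv2.resize(b,(450,300)),0,0,0,90,0)]))
E
```

```text
time: 11.67
tool_pos: [0.5633, -0.2999, 0.2492]
tool_rot: [-3.139, 0.001, 0.063]
contact_force: [-0.9, 0.7, -2.5]
opening: 0.0234
need [ -0.3  -5.6 -11.2] [-0.12 -0.04 -0.82] F [-0.9  0.7 -2.5] op 23.4 t 11.67
```

View pics/v3.png

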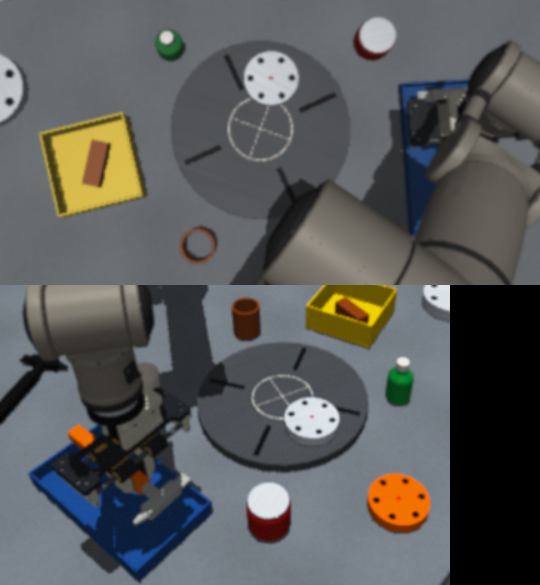

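The offcut is in the bin, seen at (97,163) in the upper half. The hammer hangs over the tray, so I lower it.

```bash
python3 -m creep '[[[0,-5,-20,0,0,-0.8],[0,0,-20,0,0,0],[0,0,-8,0,0,0],[0,0,0,0,0,0]]]'; python3 need.py 563 -305.5 12 2.8
python3 -m creep '[[[0,0,0,0,0,0]]]'; python3 need.py 563 -305.5 12 2.8
```

```text
time: 12.1
tool_pos: [0.5659, -0.3049, 0.2085]
tool_rot: [3.135, -0.011, 0.052]
contact_force: [-1.4, -0.1, -4.2]
opening: 0.0233
need [ -2.9  -0.6 -18.5] [ 0.35  0.65 -0.16] F [-1.4 -0.1 -4.2] op 23.3 t 12.1
time: 12.18
tool_pos: [0.5661, -0.3049, 0.2095]
tool_rot: [3.134, -0.012, 0.052]
contact_force: [0.4, -0.3, -2.6]
opening: 0.0234
need [ -3.1  -0.6 -19.5] [ 0.38  0.69 -0.18] F [ 0.4 -0.3 -2.6] op 23.4 t 12.18
```

```bash
python3 -m creep '[[[-3,-0.5,-10,0.4,0.7,0],[0,0,-9,0,0,0],[0,0,0,0,0,0]]]'; python3 need.py 563 -305.5 12 2.8
python3 -m creep '[[[0,0,-2,0,0,0],[0,0,0,0,0,0]]]'; python3 need.py 563 -305.5 12 2.8
```

```text
time: 12.43
tool_pos: [0.5638, -0.3057, 0.1927]
tool_rot: [3.139, -0.003, 0.053]
contact_force: [-0.1, 0.7, -4.2]
opening: 0.0233
need [-0.8  0.2 -2.7] [ 0.13  0.2  -0.22] F [-0.1  0.7 -4.2] op 23.3 t 12.43
time: 12.6
tool_pos: [0.5638, -0.3059, 0.1906]
tool_rot: [3.139, -0.003, 0.053]
contact_force: [-0.3, 0.3, -4.2]
opening: 0.0233
need [-0.8  0.4 -0.6] [ 0.13  0.2  -0.21] F [-0.3  0.3 -4.2] op 23.3 t 12.6
```

```bash
python3 -m creep '[[[0,0,-2,0,0,0],[0,0,0,0,0,0]]]'; python3 need.py 563 -305.5 12 2.8
python3 -m creep '[[[0,0,0,0,0,0],[0,0,0,0,0,0],[0,0,0,0,0,0],[0,0,0,0,0,0]]]' -0.2
python3 -m creep '[[[0,0,25,0,0,0],[0,0,35,0,0,0],[0,0,35,0,0,0],[0,0,35,0,0,0],[0,0,0,0,0,0]]]'; python3 need.py 740 0 110 0
```

```text
time: 12.77
tool_pos: [0.5639, -0.3059, 0.1887]
tool_rot: [3.139, -0.004, 0.053]
contact_force: [-0.3, -0.2, -4.2]
opening: 0.0235
need [-0.9  0.4  1.3] [ 0.15  0.23 -0.21] F [-0.3 -0.2 -4.2] op 23.5 t 12.77
time: 13.1
tool_pos: [0.5648, -0.3066, 0.1911]
tool_rot: [3.136, -0.008, 0.053]
contact_force: [-0.1, 0.3, 1.6]
opening: 0.0455
time: 13.52
tool_pos: [0.5637, -0.3058, 0.3255]
tool_rot: [3.138, -0.005, 0.053]
contact_force: [1.4, -0.8, 1.6]
opening: 0.0558
need [176.3 305.8 -37.5] [ 0.22  0.31 -3.01] F [ 1.4 -0.8  1.6] op 55.8 t 13.52
```

```bash
python3 -m creep '[[[12.6,24.5,0,0,0,6.9],[12.6,24.5,0,0,0,6.9],[12.6,24.5,0,0,0,6.9],[12.6,24.5,0,0,0,6.9],[12.6,24.5,0,0,0,6.9]]]' -0.3
python3 -m creep '[[[12.6,24.5,0,0,0,6.9],[12.6,24.5,0,0,0,6.9],[12.6,24.5,0,0,0,6.9],[12.6,24.5,0,0,0,6.9],[12.6,24.5,0,0,0,6.9]]]'
python3 -m creep '[[[12.6,24.5,0,0,0,6.9],[0,0,0,0,0,6.9],[0,0,0,0,0,6.9],[0,0,0,0,0,6.9],[0,0,0,0,0,6.9]]]'; python3 need.py 715 -12 110 168.5
python3 -m creep '[[[0,0,0,0,0,6.9],[0,0,0,0,0,6.9],[0,0,0,0,0,6.9],[0,0,0,0,0,6.9],[0,0,0,0,0,6.9]]]'; python3 need.py 715 -12 110 168.5
```

```text
time: 13.93
tool_pos: [0.6265, -0.1853, 0.3326]
tool_rot: [3.125, -0.013, 0.667]
contact_force: [-0.6, 0.3, 0.6]
opening: 0.06
time: 14.35
tool_pos: [0.692, -0.0564, 0.3348]
tool_rot: [3.12, -0.015, 1.293]
contact_force: [0.3, -0.1, -0.0]
opening: 0.0597
time: 14.77
tool_pos: [0.7074, -0.0216, 0.3353]
tool_rot: [3.115, -0.016, 1.919]
contact_force: [-0.6, 0.7, 0.3]
opening: 0.0598
need [  7.6   9.6 -47.3] [-1.83  0.32 58.57] F [-0.6  0.7  0.3] op 59.8 t 14.77
time: 15.18
tool_pos: [0.7076, -0.0206, 0.3362]
tool_rot: [3.113, -0.014, 2.543]
contact_force: [-0.1, -0.3, -0.1]
opening: 0.0593
need [  7.4   8.6 -48.2] [-1.85 -0.07 22.8 ] F [-0.1 -0.3 -0.1] op 59.3 t 15.18
```

```bash
python3 -m creep '[[[2.5,3,-16,-1.8,0,6.9],[2.5,3,-16,0,0,6.9],[2.5,2.5,-16,0,0,6.9],[0,0,0,0,0,2],[0,0,0,0,0,0]]]'; python3 need.py 715 -12 110 168.5
cat > fl.py <<'E'
import sys;from h import *
from scipy.optimize import least_squares
def circ(pts,r):
    f=lambda p:np.hypot(*(pts-p[:2]).T)-p[2]
    s=least_squares(f,[*pts.mean(0),r],loss='soft_l1',f_scale=.7);
    k=abs(f(s.x))<2; s=least_squares(lambda p:np.hypot(*(pts[k]-p[:2]).T)-p[2],s.x); return s.x,k.sum()
def look(name,cname='wrist',mark=(567.5,17.9),guess=None):
    m,P=cam(cname);im=viewer.read_camera(cname);cv2.imwrite(f'pics/{name}raw.png',im)
    hsv=cv2.cvtColor(im,40);wh=((hsv[...,1]<45)&(hsv[...,2]>130)).astype('u1')
    W=lambda c,z:np.array([plane(m,P,u,v,z)[:2] for u,v in c])*1000
    n,l,st,ce=cv2.connectedComponentsWithStats(cv2.morphologyEx(wh,2,np.ones((7,7))))
    out=[]
    for i in range(1,n):
        if st[i,4]<300:continue
        c=W(ce[i:i+1],.042)[0]
        if np.hypot(*(c-mark))>120: continue
        cc=max(cv2.findContours((l==i).astype('u1'),0,1)[0],key=len).reshape(-1,2)
        k=(cc>3).all(1)&(cc[:,0]<636)&(cc[:,1]<476)
        out.append((st[i,4],circ(W(cc[k],.042),48)))
    fl=max(out,key=lambda a:a[0])[1] if out else None
    print('flange c,r,n',np.round(fl[0],2),fl[1]) if fl else print('no flange')
    thin=cv2.subtract(wh,cv2.dilate(cv2.morphologyEx(wh,2,np.ones((7,7))),np.ones((7,7)))) 
    v,u=np.nonzero(thin);w=W(np.stack([u,v],1),.02)
    p=np.array(mark,float)
    for tol in(9,5,3,3):
        d=np.hypot(*(w-p).T);k=abs(d-56)<tol
        if k.sum()<20: break
        s=least_squares(lambda q:np.hypot(*(w[k]-q[:2]).T)-q[2],[*p,56],loss='soft_l1');p=s.x[:2]
    print('ring c,r,n',np.round(s.x,2),k.sum() )
    a=np.degrees(np.arctan2(*(w[k]-p).T[::-1]));print('arc hist',np.histogram(a,12,(-180,180))[0])
    if fl: print('flange-ring',np.round(fl[0][:2]-p,2))
    return im,m,P
if __name__=='__main__': look(sys.argv[1])
E
python3 fl.py w4
python3 - <<'E'
import cv2;cv2.imwrite('pics/w4.png',cv2.imread('pics/w4raw.png'))
E
```

```text
time: 15.6
tool_pos: [0.7157, -0.012, 0.2888]
tool_rot: [3.137, 0.009, 2.958]
contact_force: [0.8, -0.7, 0.3]
opening: 0.0594
need [-0.7  0.  -0.8] [-0.16  0.54 -0.96] F [ 0.8 -0.7  0.3] op 59.4 t 15.6
flange c,r,n [654.85 -11.95  36.34] 225
ring c,r,n [564.17  15.59  60.48] 1
arc hist [0 0 0 0 0 1 0 0 0 0 0 0]
flange-ring [ 90.68 -27.55]
```

View pics/w4raw.png

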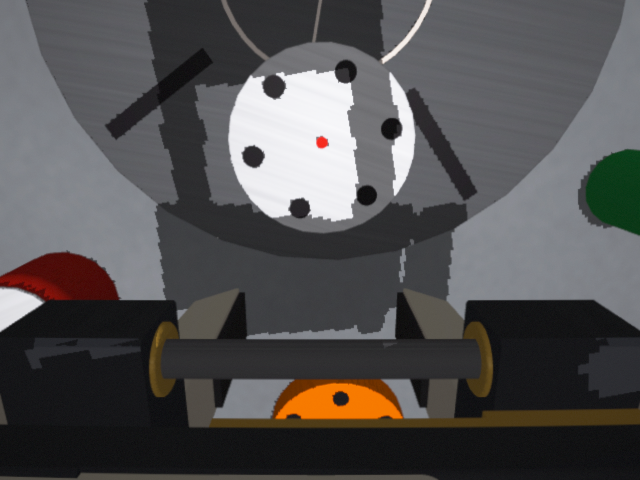

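The wrist view shows the flange ahead of the jaws with its red centre dot at (322,142) and the ring at the top edge. Shadows break the white mask, so I use the dot for the flange and a top-hat filter for the ring.

```bash
cat > fl.py <<'E'
import sys;from h import *
from scipy.optimize import least_squares
def look(name,cname='wrist',mark=(567.5,17.9)):
    m,P=cam(cname);im=viewer.read_camera(cname);cv2.imwrite(f'pics/{name}raw.png',im)
    W=lambda c,z:np.array([plane(m,P,u,v,z)[:2] for u,v in c])*1000
    hsv=cv2.cvtColor(im,40);red=(((hsv[...,0]<4)|(hsv[...,0]>176))&(hsv[...,1]>150)&(hsv[...,2]>90)).astype('u1')
    n,l,st,ce=cv2.connectedComponentsWithStats(red);f=None
    for i in range(1,n):
        c=W(ce[i:i+1],.042)[0]
        if 3<st[i,4]<300 and np.hypot(*(c-mark))<115: print('dot',st[i,4],np.round(ce[i]),np.round(c,2));f=c
    g=hsv[...,2];th=cv2.morphologyEx(g,cv2.MORPH_TOPHAT,np.ones((15,15)))
    v,u=np.nonzero((th>22)&(hsv[...,1]<70));w=W(np.stack([u,v],1),.02)
    if f is not None: # drop anything in or beside the flange as projected
        fl=W(np.stack([u,v],1),.042);k=np.hypot(*(fl-f).T)>49.5;w=w[k]
    p=np.array(mark,float)
    for tol in(7,5,3.5,2.5,2.5):
        k=abs(np.hypot(*(w-p).T)-56)<tol
        if k.sum()<20: print('ring lost');return
        s=least_squares(lambda q:np.hypot(*(w[k]-q).T)-56,p,loss='soft_l1');p=s.x
    print('ring',np.round(p,2),k.sum(),'resid',round(np.std(s.fun),2),'arc',np.histogram(np.degrees(np.arctan2(*(w[k]-p).T[::-1])),12,(-180,180))[0])
    if f is not None: print('flange-ring mm',np.round(f-p,2))
if __name__=='__main__': look(*sys.argv[1:])
E
python3 fl.py w5; python3 fl.py t5 top
```

```text
dot 92 [321. 143.] [6.5464e+02 2.0000e-01]
ring [567.89  19.  ] 866 resid 0.88 arc [  0   0   0 258 139   0  87 361  21   0   0   0]
flange-ring mm [ 86.74 -18.8 ]
ring [569.14  20.07] 55 resid 1.47 arc [ 0  0  0  0  0  0  0 11 20 21  3  0]
```

```bash
python3 -m creep '[[[-1,-0.5,-25,0,0.5,-1],[0,0,-25,0,0,0],[0,0,-15,0,0,0],[0,0,0,0,0,0],[0,0,0,0,0,0]]]'; python3 need.py 714 -12.5 26 167.8
```

```text
time: 16.17
tool_pos: [0.7157, -0.0134, 0.2285]
tool_rot: [3.138, 0.012, 2.929]
contact_force: [-0.2, 0.4, -0.0]
opening: 0.0596
need [ -1.7   0.9 -24.5] [-0.06  0.7  -0.01] F [-0.2  0.4 -0. ] op 59.6 t 16.17
```

```bash
python3 -m creep '[[[-1,0.5,-13,0,0.7,0],[0,0,-10,0,0,0],[0,0,0,0,0,0]]]'; python3 need.py 714 -12.5 26 167.8
python3 -m creep '[[[0,0,-1,0,0,0],[0,0,0,0,0,0]]]'; python3 need.py 714 -12.5 26 167.8
```

```text
time: 16.42
tool_pos: [0.7154, -0.0131, 0.2076]
tool_rot: [3.14, 0.004, 2.927]
contact_force: [-0.4, 0.7, -0.2]
opening: 0.0596
need [-1.4  0.6 -3.6] [-0.02  0.26  0.08] F [-0.4  0.7 -0.2] op 59.6 t 16.42
time: 16.58
tool_pos: [0.7156, -0.0131, 0.2067]
tool_rot: [3.14, 0.005, 2.927]
contact_force: [-0.3, -0.5, -0.1]
opening: 0.0596
need [-1.6  0.6 -2.7] [-0.01  0.29  0.09] F [-0.3 -0.5 -0.1] op 59.6 t 16.58
```

```bash
python3 -m creep '[[[-1.5,0.5,-2.5,0,0.3,0],[-5,1,0,0,0,0],[-6,1.2,0,0,0,0],[-6,1.2,0,0,0,0],[-6,1.2,0,0,0,0]]]'; python3 need.py 614 9 26 167.8; python3 fl.py w6
```

```text
time: 17.0
tool_pos: [0.6905, -0.0079, 0.2056]
tool_rot: [3.141, 0.005, 2.927]
contact_force: [2.2, -1.7, -1.6]
opening: 0.0595
need [-76.5  16.9  -1.6] [0.02 0.27 0.11] F [ 2.2 -1.7 -1.6] op 59.5 t 17.0
dot 226 [320. 205.] [644.81   1.19]
ring [567.88  18.84] 1705 resid 0.85 arc [  0   0  25 700  82   0   0 717 181   0   0   0]
flange-ring mm [ 76.93 -17.64]
```

```bash
python3 -m creep '[[[-9,2.1,-0.8,0,0.2,0],[-11,2.5,0,0,0,0],[-11,2.5,0,0,0,0],[-11,2.5,0,0,0,0],[-6,1.4,0,0,0,0]]]'; python3 need.py 614 9 26 167.8; python3 fl.py w7
```

```text
time: 17.47
tool_pos: [0.6401, 0.0034, 0.2069]
tool_rot: [3.142, 0.008, 2.927]
contact_force: [2.8, -0.0, -1.3]
opening: 0.0597
need [-26.1   5.6  -2.9] [0.1  0.47 0.11] F [ 2.8 -0.  -1.3] op 59.7 t 17.47
dot 215 [321. 205.] [595.1   12.25]
ring [567.7   18.87] 2794 resid 0.88 arc [  0 665 649  37   0   0   0   0 626 737  80   0]
flange-ring mm [27.4  -6.62]
```

```bash
python3 -m creep '[[[-7,1.7,-2,0,0.4,0],[-7,1.7,0,0,0,0],[-5,1.2,0,0,0,0],[0,0,0,0,0,0],[0,0,0,0,0,0]]]'; python3 need.py 614 9 26 167.8; python3 fl.py w8
```

```text
time: 17.93
tool_pos: [0.6217, 0.0079, 0.2078]
tool_rot: [-3.141, 0.01, 2.927]
contact_force: [1.3, -0.1, -0.4]
opening: 0.0598
need [-7.7  1.1 -3.8] [0.17 0.53 0.1 ] F [ 1.3 -0.1 -0.4] op 59.8 t 17.93
dot 216 [320. 204.] [576.75  16.4 ]
ring [567.7   18.82] 4231 resid 0.85 arc [713 642 384   0   0   0   0   0 339 663 727 763]
flange-ring mm [ 9.04 -2.42]
```

```bash
python3 -m creep '[[[-3,0.8,-2.5,0,0.3,0],[-3,0.8,-0.5,0,0.2,0],[0,0,0,0,0,0],[0,0,0,0,0,0]]]'; python3 need.py 614 9 26 167.8; python3 fl.py w9
```

```text
time: 18.32
tool_pos: [0.6186, 0.0087, 0.2069]
tool_rot: [-3.14, 0.011, 2.926]
contact_force: [1.7, 0.0, 0.4]
opening: 0.0599
need [-4.6  0.3 -2.9] [0.25 0.61 0.13] F [1.7 0.  0.4] op 59.9 t 18.32
dot 217 [321. 204.] [573.94  17.2 ]
ring [567.7   18.82] 4096 resid 0.84 arc [709 633 317   0   0   0   0   0 279 669 720 769]
flange-ring mm [ 6.24 -1.62]
```

```bash
python3 -m creep '[[[-4,1,-1,0,0.6,0],[-2.5,0.7,-1,0,0,0],[0,0,0,0,0,0],[0,0,0,0,0,0]]]'; python3 need.py 614 9 26 167.8; python3 fl.py w10
```

```text
time: 18.7
tool_pos: [0.6142, 0.0098, 0.2067]
tool_rot: [-3.138, 0.01, 2.926]
contact_force: [2.5, -0.3, -0.3]
opening: 0.0597
need [-0.2 -0.8 -2.7] [0.34 0.49 0.15] F [ 2.5 -0.3 -0.3] op 59.7 t 18.7
dot 216 [321. 205.] [569.38  17.97]
ring [567.67  18.83] 3766 resid 0.84 arc [694 610 148   0   0   0   0   0 220 660 707 727]
flange-ring mm [ 1.7  -0.86]
```

```bash
python3 -m creep '[[[-2,1,0,0,0.3,0],[-0.5,0.2,0,0,0,0],[0,0,0,0,0,0]]]'; python3 need.py 614 9 26 167.8; python3 fl.py w11
```

```text
time: 19.0
tool_pos: [0.6118, 0.011, 0.2065]
tool_rot: [-3.136, 0.005, 2.926]
contact_force: [3.8, -1.5, 1.5]
opening: 0.0602
need [ 2.2 -2.  -2.5] [0.36 0.2  0.14] F [ 3.8 -1.5  1.5] op 60.2 t 19.0
dot 222 [320. 205.] [566.14  18.91]
ring [567.5   18.88] 3004 resid 0.82 arc [621 339  87   0   0   0   0   0 130 447 669 711]
flange-ring mm [-1.37  0.03]
```

```bash
python3 -m creep '[[[8,-2,0,0,0,0],[10,-2,0,0,0,0],[0,0,30,0,0,0],[0,0,35,0,0,0],[0,0,30,0,0,0]]]'
python3 -m creep '[[[0,0,0,0,0,0],[0,0,0,0,0,0]]]'; python3 need.py 568 19 140 167.8; python3 fl.py w12
```

```text
time: 19.47
tool_pos: [0.6245, 0.0081, 0.2923]
tool_rot: [-3.134, -0.029, 2.926]
contact_force: [0.3, -0.8, 0.5]
opening: 0.0598
time: 19.63
tool_pos: [0.6246, 0.0084, 0.2978]
tool_rot: [-3.135, -0.025, 2.927]
contact_force: [-0.5, -0.4, -0.1]
opening: 0.0593
need [-56.6  10.6  20.2] [ 0.09 -1.47  0.12] F [-0.5 -0.4 -0.1] op 59.3 t 19.63
dot 73 [322. 163.] [566.25  19.06]
ring [567.78  18.95] 3353 resid 0.95 arc [309 293 282 269 237 235 245 258 291 306 316 312]
flange-ring mm [-1.53  0.12]
```

View pics/w12raw.png

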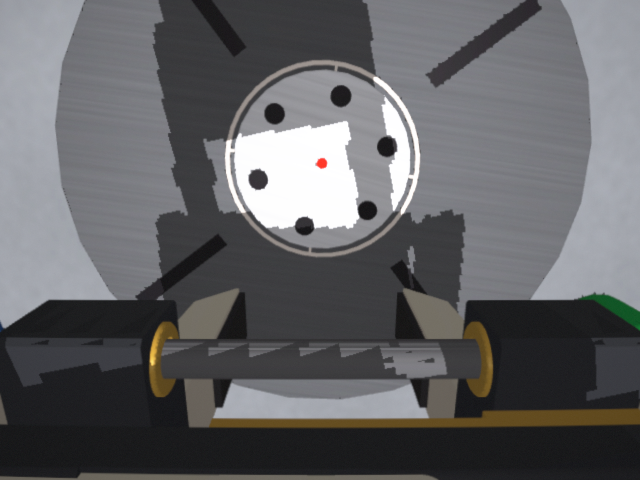

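Wrist view: flange inside the ring, dot at (322,163), all of the ring visible. The flange measures about 1.5 mm too far toward −x. I turn round to the near side for a second, opposite view, and correct from there.

```bash
python3 -m creep '[[[-4.4,0.9,0,0,0,-6.9],[-4.4,0.9,0,0,0,-6.9],[-4.4,0.9,0,0,0,-6.9],[-4.4,0.9,0,0,0,-6.9],[-4.4,0.9,0,0,0,-6.9]]]'
python3 -m creep '[[[-4.4,0.9,0,0,0,-6.9],[-4.4,0.9,0,0,0,-6.9],[-4.4,0.9,0,0,0,-6.9],[-4.4,0.9,0,0,0,-6.9],[-4.4,0.9,0,0,0,-6.9]]]'
python3 -m creep '[[[-4.4,0.9,0,0,0,-6.9],[-4.4,0.9,0,0,0,-6.9],[-4.4,0.9,0,0,0,-6.9],[-4.4,0.9,0,0,0,-6.9],[-4.4,0.9,0,0,0,-6.9]]]'
python3 -m creep '[[[-4.4,0.9,0,0,0,-6.9],[-4.4,0.9,0,0,0,-6.9],[-4.4,0.9,0,0,0,-6.9],[-4.4,0.9,0,0,0,-6.9],[-4.4,0.9,0,0,0,-6.9]]]'
python3 -m creep '[[[-4.4,0.9,0,0,0,-6.9],[-4.4,0.9,0,0,0,-6.9],[-4.4,0.9,0,0,0,-6.9],[-4.4,0.9,0,0,0,-6.9],[-4.4,0.9,0,0,0,-6.9]]]'; python3 need.py 511 31 120 -12.2
```

```text
time: 20.1
tool_pos: [0.5997, 0.0137, 0.2908]
tool_rot: [-3.127, -0.037, 2.305]
contact_force: [0.1, -0.0, -0.1]
opening: 0.0597
time: 20.52
tool_pos: [0.5732, 0.0192, 0.2819]
tool_rot: [-3.11, -0.046, 1.68]
contact_force: [0.5, 0.1, -0.5]
opening: 0.0596
time: 20.93
tool_pos: [0.5464, 0.0246, 0.2734]
tool_rot: [-3.09, -0.044, 1.054]
contact_force: [-0.0, 0.0, 0.3]
opening: 0.0599
time: 21.35
tool_pos: [0.5194, 0.0301, 0.2655]
tool_rot: [-3.076, -0.031, 0.429]
contact_force: [0.8, 0.4, -0.5]
opening: 0.0595
time: 21.77
tool_pos: [0.4923, 0.0354, 0.2582]
tool_rot: [-3.073, -0.012, -0.196]
contact_force: [-0.0, -0.0, 0.4]
opening: 0.0596
need [18.7 -4.4 39.8] [-3.71  1.49 -0.99] F [-0.  -0.   0.4] op 59.6 t 21.77
```

```bash
python3 -m creep '[[[19,-4,20,-3.7,1.5,-1],[0,0,18,0,0,0],[0,0,0,0,0,0],[0,0,0,0,0,0],[0,0,0,0,0,0]]]'; python3 need.py 511 31 120 -12.2; python3 fl.py w13
```

```text
time: 22.18
tool_pos: [0.5054, 0.0322, 0.2886]
tool_rot: [3.136, 0.024, -0.221]
contact_force: [-0.0, 0.1, -0.5]
opening: 0.0596
need [ 5.6 -1.2  9.4] [ 0.03 -1.42  0.48] F [-0.   0.1 -0.5] op 59.6 t 22.18
dot 96 [315. 132.] [566.29  19.12]
ring [567.66  19.02] 2969 resid 0.92 arc [ 50 166 285 364 363 406 370 353 330 205  69   8]
flange-ring mm [-1.37  0.1 ]
```

```bash
python3 -m creep '[[[0,-6,-20,0,-1.4,6.5],[0,-6,-25,0,0,6],[0,-1,-20,0,0,0],[0,0,0,0,0,0],[0,0,0,0,0,0]]]'; python3 need.py 508 19 27 0
```

```text
time: 22.65
tool_pos: [0.5033, 0.019, 0.218]
tool_rot: [-3.141, 0.004, 0.007]
contact_force: [0.1, 1.0, 0.1]
opening: 0.0597
need [  4.7   0.  -13. ] [-0.02 -0.23 -0.42] F [0.1 1.  0.1] op 59.7 t 22.65
```

```bash
python3 -m creep '[[[4,0,-7,0,-0.2,-0.4],[0,0,-5,0,0,0],[0,0,0,0,0,0],[0,0,0,0,0,0]]]'; python3 need.py 508 19 27 0
python3 -m creep '[[[3,0,-1,0,0,0],[3,0,0,0,0,0],[0,0,0,0,0,0],[0,0,0,0,0,0]]]'; python3 need.py 521 19 27 0; python3 fl.py w14
```

```text
time: 22.98
tool_pos: [0.5083, 0.0192, 0.2065]
tool_rot: [-3.141, -0.002, -0.002]
contact_force: [-0.5, 0.2, 0.1]
opening: 0.0596
need [-0.3 -0.2 -1.5] [-0.03  0.1   0.1 ] F [-0.5  0.2  0.1] op 59.6 t 22.98
time: 23.32
tool_pos: [0.5156, 0.0195, 0.2071]
tool_rot: [-3.142, -0.005, -0.002]
contact_force: [-0.0, -0.4, -1.2]
opening: 0.0595
need [ 5.4 -0.5 -2.1] [-0.01  0.3   0.09] F [-0.  -0.4 -1.2] op 59.5 t 23.32
dot 216 [319. 193.] [566.28  19.02]
ring [567.9   18.85] 3699 resid 0.86 arc [  0   0  15 479 686 752 718 682 361   6   0   0]
flange-ring mm [-1.62  0.17]
```

```bash
python3 -m creep '[[[2.5,-0.3,-1,0,0.3,0],[0.5,0,0,0,0,0],[0,0,0,0,0,0]]]'; python3 need.py 521 19 27 0; python3 fl.py w15
python3 -m creep '[[[1,0,-0.5,0,0,0],[0,0,0,0,0,0]]]'; python3 need.py 521 19 27 0; python3 fl.py w16
```

```text
time: 23.62
tool_pos: [0.5189, 0.0191, 0.2064]
tool_rot: [-3.142, -0.0, -0.002]
contact_force: [0.3, -0.5, 0.3]
opening: 0.06
need [ 2.1 -0.1 -1.4] [-0.    0.01  0.09] F [ 0.3 -0.5  0.3] op 60.0 t 23.62
dot 214 [319. 200.] [566.29  19.  ]
ring [567.88  18.83] 3733 resid 0.85 arc [  0   0  25 488 697 735 713 690 379   6   0   0]
flange-ring mm [-1.6   0.16]
time: 23.83
tool_pos: [0.5198, 0.0192, 0.2057]
tool_rot: [-3.141, 0.001, -0.002]
contact_force: [-0.4, -0.0, 1.3]
opening: 0.0599
need [ 1.2 -0.2 -0.7] [-0.01 -0.03  0.09] F [-0.4 -0.   1.3] op 59.9 t 23.83
dot 222 [319. 203.] [566.26  19.  ]
ring [567.89  18.85] 3786 resid 0.86 arc [  0   0  19 492 712 744 721 693 398   7   0   0]
flange-ring mm [-1.63  0.15]
```

```bash
python3 -m creep '[[[1,0,0,0,0,0],[0,0,0,0,0,0]]]'; python3 fl.py w17
python3 -m creep '[[[0.7,0,0,0,0,0],[0,0,0,0,0,0]]]'; python3 need.py 521 19 27 0; python3 fl.py w18
```

```text
time: 24.05
tool_pos: [0.5202, 0.0193, 0.2055]
tool_rot: [-3.141, 0.002, -0.001]
contact_force: [-1.5, 0.6, 0.6]
opening: 0.0598
dot 224 [319. 204.] [566.24  19.  ]
ring [567.84  18.84] 3797 resid 0.86 arc [  0   0  16 501 701 751 723 702 395   8   0   0]
flange-ring mm [-1.6   0.16]
time: 24.27
tool_pos: [0.5206, 0.0193, 0.2055]
tool_rot: [-3.141, 0.003, -0.001]
contact_force: [-1.0, 0.3, 0.5]
opening: 0.0597
need [ 0.4 -0.3 -0.5] [-0.02 -0.2   0.07] F [-1.   0.3  0.5] op 59.7 t 24.27
dot 219 [319. 204.] [566.3   18.99]
ring [567.9   18.84] 3802 resid 0.86 arc [  0   0  19 490 707 753 728 700 399   6   0   0]
flange-ring mm [-1.6   0.15]
```

```bash
python3 -m creep '[[[1.4,0,0,0,-0.2,0],[0,0,0,0,0,0]]]'; python3 need.py 521 19 27 0; python3 fl.py w19
```

```text
time: 24.48
tool_pos: [0.5215, 0.0195, 0.2053]
tool_rot: [-3.141, 0.002, -0.001]
contact_force: [-0.4, 0.1, 0.9]
opening: 0.0598
need [-0.5 -0.5 -0.3] [-0.04 -0.11  0.06] F [-0.4  0.1  0.9] op 59.8 t 24.48
dot 223 [320. 205.] [567.16  18.89]
ring [567.88  18.85] 3679 resid 0.86 arc [  0   0   9 409 706 747 730 700 370   8   0   0]
flange-ring mm [-0.72  0.05]
```

```bash
python3 -m creep '[[[1,0,0,0,0,0],[0,0,0,0,0,0]]]'; python3 need.py 521 19 27 0; python3 fl.py w20
```

```text
time: 24.7
tool_pos: [0.522, 0.0195, 0.2052]
tool_rot: [-3.141, 0.004, -0.001]
contact_force: [-2.8, 1.1, 2.1]
opening: 0.0596
need [-1.  -0.5 -0.2] [-0.04 -0.21  0.06] F [-2.8  1.1  2.1] op 59.6 t 24.7
dot 216 [320. 206.] [567.26  18.88]
ring [567.87  18.86] 3670 resid 0.86 arc [  0   0   9 404 709 750 727 693 366  12   0   0]
flange-ring mm [-0.61  0.02]
```

One more small nudge, then back off and look from above.

```bash
python3 -m creep '[[[0.9,0,0,0,-0.2,0],[0,0,0,0,0,0]]]'; python3 fl.py w21
python3 -m creep '[[[-8,0,0,0,0,0],[-10,0,0,0,0,0],[0,0,30,0,0,0],[0,0,35,0,0,0],[0,0,25,0,0,0]]]'
python3 -m creep '[[[0,0,0,0,0,0],[0,0,0,0,0,0]]]'; python3 need.py 508 19 120 0; python3 fl.py w22
```

```text
time: 24.92
tool_pos: [0.5225, 0.0195, 0.2051]
tool_rot: [-3.141, 0.002, -0.001]
contact_force: [-1.6, 0.7, 1.7]
opening: 0.06
dot 216 [320. 206.] [568.05  18.88]
ring [567.9   18.86] 3505 resid 0.86 arc [  0   0   6 346 694 748 731 663 305  12   0   0]
flange-ring mm [0.15 0.03]
time: 25.38
tool_pos: [0.5024, 0.0192, 0.2925]
tool_rot: [-3.14, 0.005, -0.002]
contact_force: [1.2, -0.6, -1.0]
opening: 0.0598
time: 25.55
tool_pos: [0.5036, 0.019, 0.298]
tool_rot: [3.142, -0.008, -0.002]
contact_force: [-0.8, 0.1, -0.5]
opening: 0.0599
need [4.4 0.  0. ] [0.01 0.46 0.11] F [-0.8  0.1 -0.5] op 59.9 t 25.55
dot 81 [319. 143.] [568.04  18.94]
ring [567.78  19.  ] 3386 resid 0.93 arc [231 240 255 300 320 334 316 330 299 289 238 234]
flange-ring mm [ 0.26 -0.06]
```

```bash
python3 -m creep '[[[0,0,30,0,0,0],[-15,25,30,0,0,0],[-22,32,20,0,0,0],[-22,32,0,0,0,0],[-22,32,0,0,0,0]]]'
python3 -m creep '[[[-22,32,0,0,0,0],[-22,32,0,0,0,0],[-22,32,0,0,0,0],[-22,32,0,0,0,0],[0,0,0,0,0,0]]]'
python3 fl.py t6 top
python3 - <<'E'
from h import *
# flange edge vs ring, wrist view w22 (arm moved since: use its logged pose)
m,_=cam('wrist');T=np.eye(4);T[:3,3]=[.5036,.019,.298];T[:3,:3]=R.from_euler('xyz',[3.142,-.008,-.002]).as_matrix()
P=T@np.array(m['mount']);im=cv2.imread('pics/w22raw.png')
o=topdown(im,m,P,.488,.648,-.061,.099,.02,3500)
top=viewer.read_camera('top')[150:340,180:540];sc=viewer.read_camera('scene')[170:430,100:460]
right=np.vstack([cv2.resize(top,(400,211)),cv2.resize(sc,(400,289))])
left=cv2.resize(o,(400,400));left=cv2.copyMakeBorder(left,0,100,0,0,0)
cv2.imwrite('pics/v23.png',np.hstack([left,right]))
E
```

```text
time: 26.02
tool_pos: [0.4232, 0.1381, 0.3744]
tool_rot: [-3.141, -0.005, -0.013]
contact_force: [-0.4, -0.1, -1.6]
opening: 0.0597
time: 26.43
tool_pos: [0.3263, 0.2742, 0.3694]
tool_rot: [-3.141, -0.0, -0.011]
contact_force: [-0.8, -0.1, -0.1]
opening: 0.0598
ring [569.33  19.89] 247 resid 1.45 arc [22 20 20 20 20 21 19 21 21 21 22 20]
```

View pics/v23.png

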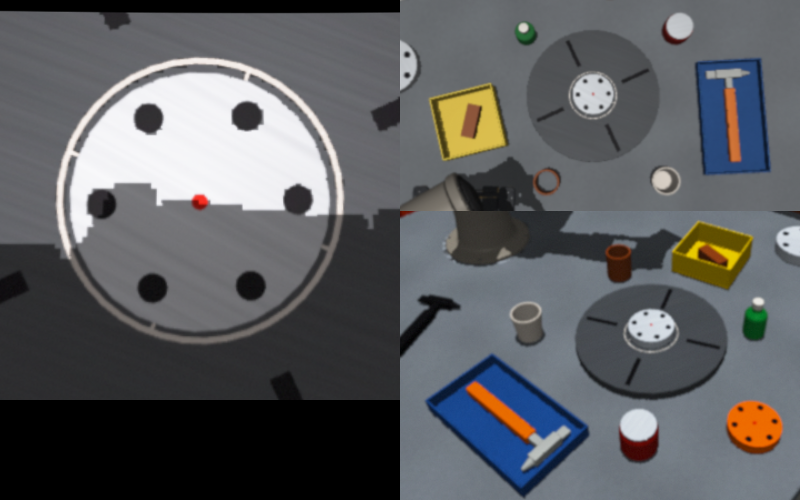

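```bash
python3 -c "
from cell import robot
print(robot.hand_in(), robot.observe()['time'])"
```

```text
the job is handed in; nothing more can be done
the job is handed in; nothing more can be done
```

The job is done and handed in, with about 26.5 s on the clock. The rusty offcut is in the yellow bin and the orange hammer lies flat inside the blue tray. The flange was nudged into the white ring from its far side, then about 1.5 mm back from its near side.

**Last checks:**
- **Centring:** the last wrist view put the flange (0.26, −0.06) mm off the ring centre in x and y. An earlier pair of views from opposite sides agreed with each other to 0.2 mm. The bolt holes average to the red centre dot, so the dot is the true centre.
- **Top camera:** it gave only the ring, about 1.5 mm away from the wrist value, which is within the stated 2 mm calibration. It did not resolve the flange's centre dot, so the centring figure rests on the wrist camera alone.
- **Pictures:** the final top and scene pictures show the hammer wholly in the tray and the offcut in the bin. By eye, the bottle, tin, pipe piece and cup stand where they were.

**Not checked:** I did not separately measure that the flange stayed still while the platen was being cleared. Its position afterwards, about (654.6, 0.2) mm, matched the start reading of about (656, 0.1) mm within the measuring error.

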